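# Snap a practice board into its sprung test stand

## Task

Load the practice circuit board into the sprung test stand: hold it sloping, slide one end (either one) under the stand's fixed metal lip, then push the other end down until it snaps past the spring catch and lies flat and locked in the cradle. The cradle floats on springs over contact needles and sinks as you push: push gently, no harder than the snap needs, and stop the moment it has snapped in, so that the needles are not bent. Let go, and leave the other things on the bench where they are.

Things in the scene. Friction and masses are not known exactly. Their poses are not given: they have to be found in the camera images.
- board: practice board: flat white plate 130 x 84 x 6 mm, thin copper-brown circuit on it, and in its middle a grey block to grip it by: 44 long (x), 30 wide (y), top 40 mm above the plate's underside. 0.14 to 0.24 kg. Origin: centre of the underside; x along the length, y width, z up. Either end may go in first. Small parts up to 9 mm high stand near the long edges beside the block; the last 30 mm of both ends are clear.
- board_end_a (a point): middle of the lower edge of the plate's +x end, 65 mm from the board's origin
- board_end_b (a point): middle of the lower edge of the plate's -x end, 65 mm from the board's origin
- seat (a point): centre of the floor of the cradle, the black tray on the grey test stand (200 x 125 mm), 55 mm above the table when up; the board's underside ends up here, long side along x. x points from the lip (-x end) to the catch (+x end), z up. Side rails 45 mm either side of the centre line, 9 mm high, flaring out to 17 mm. Low wall at x = 67 mm. The cradle only moves up and down.
- lip_edge (a point): middle of the lower inner edge of the fixed aluminium lip across the cradle's -x end: x = -56 mm, 10.5 mm above the floor; axes as seat. Behind it an end wall at x = -66 mm, so the plate's end goes 10 mm in, sloping up to about 15 degrees with its other end raised. A mouth flared upward reaches to about x = -48 mm; the lip's top is 20 mm above the floor at most.
- catch_tip (a point): tip of the steel spring catch across the cradle's +x end: x = 60.5 mm, 10 mm above the floor; axes as seat. The nose is 44 mm wide; beneath it slopes back to 8 mm above the floor; above the tip a steep ramp (60 degrees) rises outward to about x = 68 mm, 24 mm above the floor. With one end under the lip and the board let go, its other end rests on this ramp, 13 to 20 mm above the floor.
- cradle (a joint): how far the cradle is pushed down on its springs, m: 0 up. With the board on it, it gives way at about 3 N and sinks 1.25 mm per further newton; it rises again by itself. It sinks 8 to 14 mm while the catch resists, so one must push lower than the board's final height before it snaps in; the needles are at 17 mm. With the board locked in they reach it at 10 mm (about 11 N): stop before that.
- catch (a joint): how far the spring catch is pushed back along +x, m: 0 at rest, about 4 mm as the plate's edge passes, 0 again when it has sprung over the plate's top. Pushing the plate down 40 to 50 mm from its middle, resistance climbs to a peak (8 to 14 N by friction), then falls at once by 4 N or more as the end drops 10 mm to the floor: it is in, stop. Pushing on, the force climbs again.
- adapter: bystander: black power adapter block 75 x 50 x 34 mm, origin under its centre
- screwdriver: bystander: screwdriver about 180 mm long, lying
- mug: bystander: white mug, 80 mm wide, 95 mm high
- tape_roll: bystander: cardboard roll lying flat, 80 mm wide, 22 mm high
- parts_tray: bystander: grey divided tray 170 x 110 x 35 mm
Things that resemble listed ones, but are neither listed nor needed, are in the scene too. Leave any orange look-alike of the part that bears seat alone.

How it is judged:
On the way, in this order (a step that is already met when the one before it is completed fails the run):
1. one end of the board is under the lip while the board still slopes (((x of board_end_a in the frame of seat below -0.058 m and z of board_end_a in the frame of seat below 0.008 m and y of board_end_a in the frame of seat between -0.012 and 0.012 m) or (x of board_end_b in the frame of seat below -0.058 m and z of board_end_b in the frame of seat below 0.008 m and y of board_end_b in the frame of seat between -0.012 and 0.012 m)) and angle between board's own z axis and vertical above 0.06 rad), for 0.1 s.
2. the board pushes the spring catch back (((x of board_end_a in the frame of seat below -0.058 m and z of board_end_a in the frame of seat below 0.008 m and y of board_end_a in the frame of seat between -0.012 and 0.012 m) or (x of board_end_b in the frame of seat below -0.058 m and z of board_end_b in the frame of seat below 0.008 m and y of board_end_b in the frame of seat between -0.012 and 0.012 m)) and value of joint catch above 0.0025 m).
At the end, for the whole second after the job is handed in: The board lies flat on the cradle's floor (within 3 mm in height, 5 mm along and 6 mm across, tilt under 2 degrees), the catch has sprung back over it (under 1.5 mm), the cradle is back up (under 3 mm) and the board is at rest and released (x of board in the frame of seat between -0.005 and 0.005 m and y of board in the frame of seat between -0.006 and 0.006 m and z of board in the frame of seat below 0.003 m and angle between board's own z axis and vertical below 0.035 rad and value of joint catch below 0.0015 m and value of joint cradle below 0.003 m and linear speed of board below 0.02 m/s); the robot touches nothing.
It fails at once if the cradle is driven down onto the needles (17 mm) (value of joint cradle above 0.017 m).
It fails at once if the board, once snapped in, is pushed on down onto the needles (cradle lower than 10 mm with the board flat and the catch closed) (z of board in the frame of seat below 0.003 m and angle between board's own z axis and vertical below 0.035 rad and value of joint catch below 0.0015 m and value of joint cradle above 0.01 m).
It fails at once if another thing on the bench (adapter, screwdriver, mug, roll or tray) is moved more than 30 mm (distance of any of adapter, screwdriver, mug, tape_roll, parts_tray from where it was at the start of the episode above 0.03 m).
It also fails if it takes over 51 s, if anything falls off the work surface, if the arm or the gripper's body presses on something with over 40 N, if the wrist force passes 120 N, or if a joint passes its speed limit or range.

## Robot

A 7-joint arm with a two-finger parallel gripper is mounted at the origin on the work surface. World frame = base frame: x ahead of the robot, y to its left, z up, the work surface at z = 0. Lengths are in m, angles in rad, forces in N, time in s.
With the tool pointing down it reaches from about 0.425 to 0.875 m from the base axis. Payload 4.7 kg.
Tool frame: the origin (TCP) lies at the very end of the fingers, on their centre line; the grasp point (between the pads) lies behind it (ctrl.tcp_to_grasp is the y of the grasp point in the tool frame, in m); y points along the fingers, x is the direction in which the jaws open and shut, and the axes are right-handed (so a half turn about y gives the same grasp; the last joint's range is limited). The gripper opens to 87 mm and grips with 3 to 60 N. Pads are 19 mm wide; open, the fingers measure 117 mm over their backs; the gripper's body (75 mm by 190 mm) begins 51 mm behind the grasp point.
Start: joints at [-1.213, 0.321, -0.07, 1.45, 0.023, 1.371, -0.057], TCP at [0.219, 0.612, 0.223] pointing down, gripper open.
Joint ranges: [-2.86, 2.86], [-0.3, 2.09], [-1.38, 1.24], [0.06, 2.45], [-1.56, 4.7], [0.09, 2.05], [-2.69, 2.69]. Speed limits (rad/s): [2.57, 2.57, 3.14, 3.14, 3.14, 3.14, 3.14].

## Interface

Orientations are given as a rotation vector (axis times angle).
In Python, from bench import ctrl, get_image, workorder gives the robot as it stands.
- The arm moves only by the tool drive_tool, never from a script. Its argument "increments" is text: rows parted by semicolons, each of 5 numbers parted by spaces: the shift along the tool's x, y, z in mm, then the turn about the tool's y in degrees, then the closure in counts, from 0 (fully open) to 255 (shut). In form: tx ty tz yaw fingers; .... A call has 1 to 20 rows; each row shifts and turns the commanded pose from where the row before left it, along the tool's axes as they then stand; what a row does not reach is not made up. A row lasts 1/8 s, in which the tool goes at most 62.5 mm and 10.7 degrees, less where a joint would pass 70% of its speed; a pose out of reach is approached as far as the arm can. A call is refused whole if a number of a shift passes 62.5 or a number of a turn 10.7, either way. A call with a gripper value outside its range is refused whole. The fingers move at their own pace and stop on an object; "squeeze" is the grip in N (left out, the last holds). Time passes only in rows, so rows that do not move let the fingers close. It gives the time, the measured TCP pose, the force and the opening at its end, in the units of the state.
- ctrl.get_state(): the state, without advancing time (a new reading comes with each control period).
- get_image(name): name is "side" or "top"; returns a dict with "img" (420x560x3 uint8, red, green, blue), "mtx" (3x3 intrinsics, pixels), "k1" (the pictures are not rectified: a ray, as slopes to the right and down, at radius r is drawn at 1 + k1 r^2 times it, then the intrinsics apply), "camera_from_world" (4x4, takes a point from world to camera coordinates). Camera axes: x right, y up, looking along -z (the intrinsics and any distortion apply to the point x, -y, -z); pixel columns grow to the right and rows downward; lengths in m; the calibration is good to about 2 mm. A picture is of the moment at which its call begins. There is no depth.
- workorder.close_job(): hands the job in, once; it reports no verdict.
The state is a dict: "time": time; "joint_positions": joint angles; "qd": joint speeds; "joint_torque": joint torques, N m; "position": TCP position; "tool_rot": TCP orientation; "ft_force": force on the tool from outside, world axes, zero at the start; "torque": the same for the moment, N m; "grip_width": opening from 0.0 (shut) to 1.0 (fully open).
Only numpy, scipy, OpenCV 4.12 (cv2) and the standard library are available. Lean on these libraries where they do the work, as an engineer would, in place of code of your own. Each camera call takes 0.05 s, during which the arm holds its last target.

## Working session

There is one attempt and no reset: what is moved stays moved. The work goes in short steps, Python scripts to look and compute and a tool call to move; the robot and the scene stay as the last step left them, time stands still between calls to the robot, and variables do not carry over. Pictures are saved under pics/ and viewed, and the job is handed in when it is done.

Besides the shell and the picture viewer there is one more tool, called after "Request:" by a JSON object that holds its "name" and its "arguments". drive_tool: Moves the arm, as the interface text tells. Its arguments: {"type":"object","properties":{"increments":{"type":"string"},"squeeze":{"type":"number"}},"required":["increments"]}

```bash
mkdir -p pics; ls
cat > h.py <<'E'
import numpy as np, cv2
from bench import ctrl, get_image, workorder
from scipy.spatial.transform import Rotation as R
def snap(n,tag):
    d=get_image(n); cv2.imwrite(f'pics/{tag}.png',cv2.cvtColor(d['img'],cv2.COLOR_RGB2BGR)); 
    np.savez(f'pics/{tag}.npz',**d); return d
def load(tag): return dict(np.load(f'pics/{tag}.npz'))
def ray(d,u,v):
    K=d['mtx'];k=float(d['k1']);a=np.array([(u-K[0,2])/K[0,0],(v-K[1,2])/K[1,1]]);s=a.copy()
    for _ in range(30): s=a/(1+k*(s@s))
    M=d['camera_from_world'];r=M[:3,:3].T@np.array([s[0],-s[1],-1]);c=-M[:3,:3].T@M[:3,3]
    return c,r/np.linalg.norm(r)
def plane(d,u,v,z):
    c,r=ray(d,u,v); return c+r*(z-c[2])/r[2]
def tri(d1,p1,d2,p2):
    c1,r1=ray(d1,*p1);c2,r2=ray(d2,*p2)
    A=np.stack([r1,-r2],1);t=np.linalg.lstsq(A,c2-c1,rcond=None)[0]
    a=c1+r1*t[0];b=c2+r2*t[1];return (a+b)/2,np.linalg.norm(a-b)
def proj(d,P):
    M=d['camera_from_world'];p=M[:3,:3]@np.asarray(P)+M[:3,3];s=np.array([p[0],-p[1]])/-p[2]
    s=s*(1+float(d['k1'])*(s@s));K=d['mtx'];return np.array([K[0,0]*s[0]+K[0,2],K[1,1]*s[1]+K[1,2]])
E
python3 - <<'E'
from h import *
np.set_printoptions(precision=4,suppress=True)
for n in('side','top'):
    d=snap(n,n+'0');print(n,d['mtx'],d['k1'],-d['camera_from_world'][:3,:3].T@d['camera_from_world'][:3,3])
    cv2.imwrite(f'pics/{n}0b.png',cv2.resize(cv2.imread(f'pics/{n}0.png'),(800,600),interpolation=cv2.INTER_CUBIC))
print(ctrl.get_state(),ctrl.tcp_to_grasp)
E
```

```text
pics
side [[423.1258   0.     281.0617]
 [  0.     423.1258 202.1273]
 [  0.       0.       1.    ]] -0.11131721405576342 [ 0.0679 -0.6589  0.8156]
top [[462.5183   0.     287.077 ]
 [  0.     462.5183 209.5067]
 [  0.       0.       1.    ]] 0.043731719329551826 [ 0.2704 -0.0458  1.5816]
{'time': 0.1, 'joint_positions': array([-1.2129,  0.3218, -0.0701,  1.4516,  0.0226,  1.3708, -0.0569]), 'qd': array([-0.0003, -0.0027,  0.0003, -0.0023,  0.0014, -0.0021,  0.0001]), 'joint_torque': array([  0.0004, -49.2568,  -0.4053, -31.34  ,  -0.0642,   0.0394,
         0.0001]), 'position': array([0.219 , 0.6115, 0.2216]), 'tool_rot': array([-1.3536, -0.9513,  0.9536]), 'ft_force': array([0.3719, 0.0232, 0.6539]), 'torque': array([-0.0265, -0.0151, -0.0213]), 'grip_width': 1.0030738513531468} -0.0187
```

View pics/side0b.png

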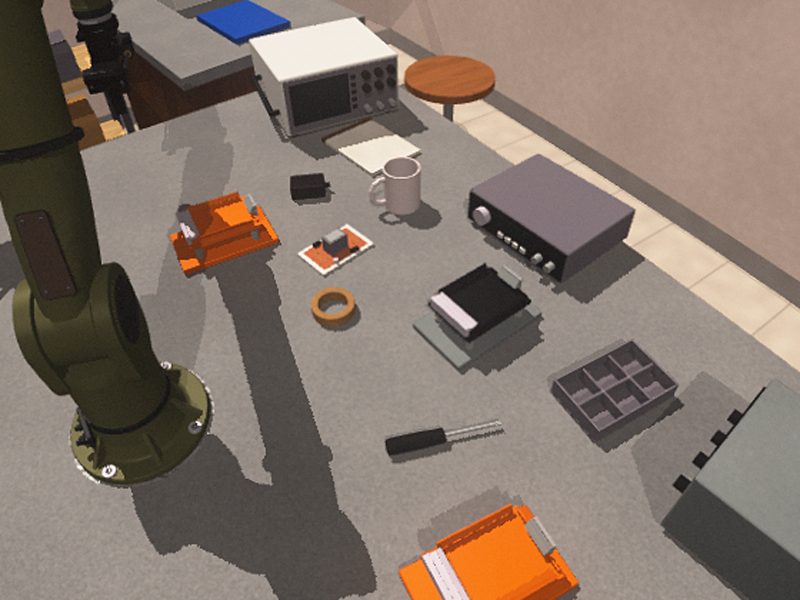

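View pics/top0b.png

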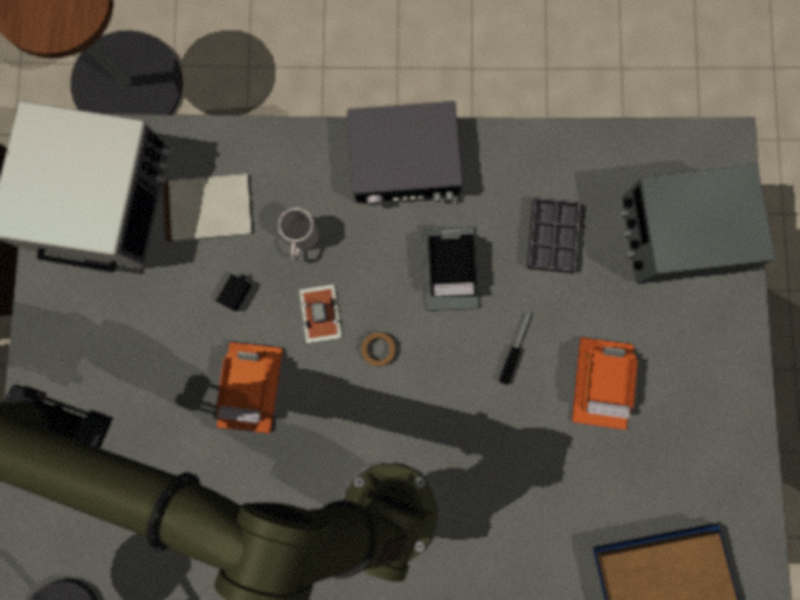

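Both views show one white/brown board: side (336,249), top (320,313). One grey stand with a black tray shows at side (478,305), top (452,265); its pale lip is at the near end and its catch at the far end. The two other stands, top (250,387) and (607,383), are orange look-alikes and stay untouched. I'll enlarge to confirm.

Run:
```python
import cv2,numpy as np
s=cv2.imread('pics/side0.png');t=cv2.imread('pics/top0.png')
def crop(im,x,y,w,h): return cv2.resize(im[y:y+h,x:x+w],(400,300),interpolation=cv2.INTER_CUBIC)
# side scale .7
a=crop(s,200,145,80,60);b=crop(s,285,178,100,75);c=crop(t,192,189,64,48);d=crop(t,284,154,72,54)
cv2.imwrite('pics/crop0.png',np.vstack([np.hstack([a,b]),np.hstack([c,d])]))
```

```text
(no output)
```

View pics/crop0.png

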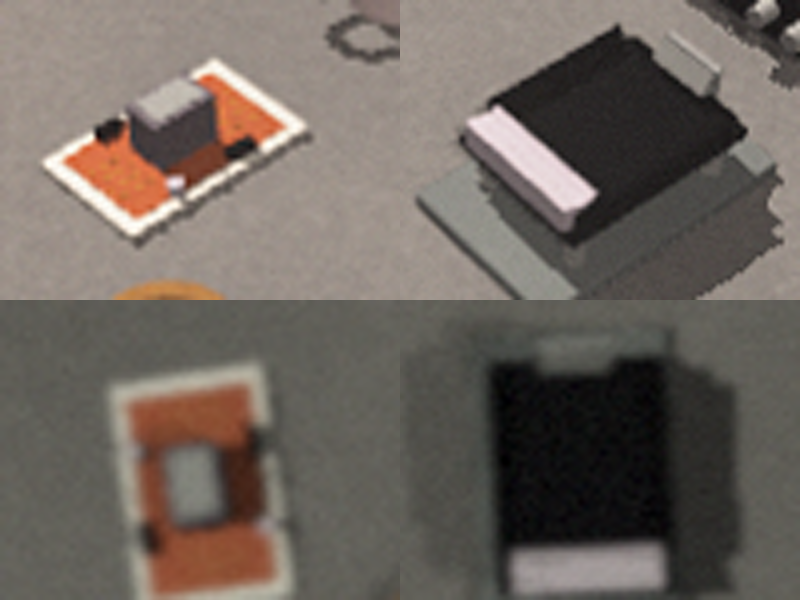

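Run:
```python
from h import *
np.set_printoptions(precision=4,suppress=True)
S=load('side0');T=load('top0')
def big(m):
    n,l,st,c=cv2.connectedComponentsWithStats(m.astype(np.uint8));i=1+np.argmax(st[1:,4]);return l==i
out={}
for nm,d,(x0,y0,w,h),(lx,ly,lw,lh) in (('side',S,(195,140,80,60),(290,195,60,50)),('top',T,(200,190,46,56),(295,190,45,25))):
    im=d['img'].astype(int);r,g,b=im[...,0],im[...,1],im[...,2]
    roi=np.zeros(r.shape,bool);roi[y0:y0+h,x0:x0+w]=1
    org=roi&(r-b>60)&(r>110)
    wh=roi&(np.minimum(np.minimum(r,g),b)>(185 if nm=='side' else 135))
    m=big(cv2.morphologyEx((org|wh).astype(np.uint8),cv2.MORPH_CLOSE,np.ones((3,3))))
    cs,_=cv2.findContours(m.astype(np.uint8),0,2);hull=cv2.convexHull(np.vstack(cs))
    P=hull.astype(np.float32)
    # quad by approx with upsampled hull
    for eps in np.arange(1,12,.5):
        q=cv2.approxPolyDP(hull,eps,True)
        if len(q)==4:break
    q=q[:,0,:].astype(float);out[nm]=q
    W=np.array([plane(d,u,v,.006) for u,v in q]);print(nm,q.tolist(),W,m.sum())
    print(' centre',W.mean(0),np.linalg.norm(np.roll(W,-1,0)-W,axis=1))
    if nm=='top': print('minrect',cv2.minAreaRect(np.array([plane(d,u,v,.006)[:2]*1000 for u,v in hull[:,0,:]],np.float32)))
    roi=np.zeros(r.shape,bool);roi[ly:ly+lh,lx:lx+lw]=1
    lm=big(roi&(r>(165 if nm=='side' else 120)) )
    cs,_=cv2.findContours(lm.astype(np.uint8),0,2);hull=cv2.convexHull(np.vstack(cs))
    for eps in np.arange(.8,12,.3):
        q=cv2.approxPolyDP(hull,eps,True)
        if len(q)<=4:break
    q=q[:,0,:];print('lip',q.tolist(),[plane(d,u,v,.075)[:2] for u,v in q],lm.sum())
v=np.zeros((420,560,3),np.uint8)
s=cv2.imread('pics/side0.png');t=cv2.imread('pics/top0.png')
def crop(im,x,y,w,h,f): return cv2.resize(im[y:y+h,x:x+w],None,fx=f,fy=f,interpolation=cv2.INTER_CUBIC)
cv2.imwrite('pics/c1.png',crop(s,285,178,100,75,8))
cv2.imwrite('pics/c2.png',cv2.convertScaleAbs(crop(t,290,154,60,65,9),alpha=1.8))
```

```text
side [[260.0, 169.0], [227.0, 191.0], [209.0, 178.0], [242.0, 157.0]] [[0.5276 0.1428 0.006 ]
 [0.4045 0.1181 0.006 ]
 [0.3883 0.1944 0.006 ]
 [0.5127 0.2199 0.006 ]] 582
 centre [0.4583 0.1688 0.006 ] [0.1256 0.078  0.1269 0.0786]
lip [[301, 208], [310, 205], [333, 226], [325, 230]] [array([ 0.4932, -0.1025]), array([ 0.517, -0.107]), array([ 0.5199, -0.1913]), array([ 0.4973, -0.1902])] 304
top [[232.0, 200.0], [237.0, 235.0], [215.0, 239.0], [210.0, 203.0]] [[0.5252 0.1462 0.006 ]
 [0.4044 0.1264 0.006 ]
 [0.3903 0.2009 0.006 ]
 [0.5143 0.2216 0.006 ]] 563
 centre [0.4586 0.1738 0.006 ] [0.1224 0.0758 0.1257 0.0762]
minrect ((458.8656311035156, 173.93240356445312), (128.9448699951172, 81.50220489501953), 9.02849292755127)
lip [[330, 200], [329, 205], [306, 206], [304, 202]] [array([ 0.5161, -0.1854]), array([ 0.4994, -0.182 ]), array([ 0.4956, -0.1063]), array([ 0.5089, -0.0997])] 180
```

View pics/c1.png

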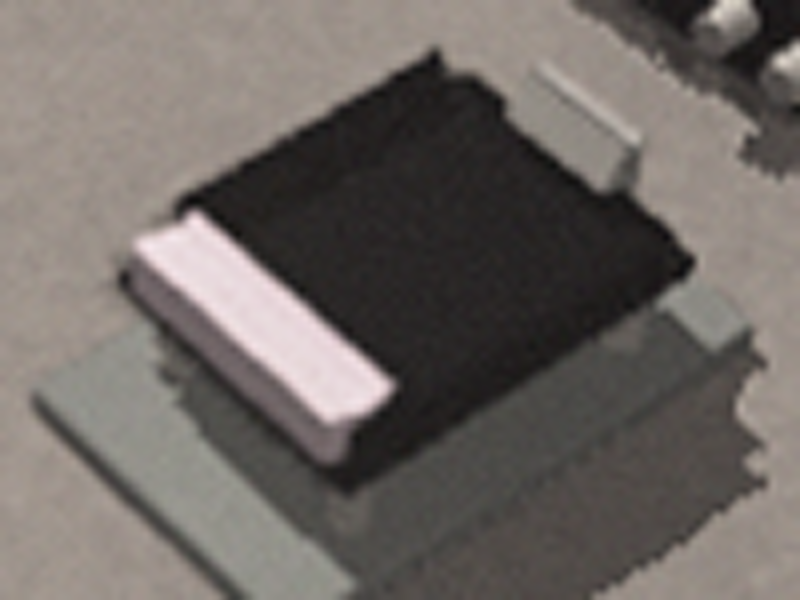

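View pics/c2.png

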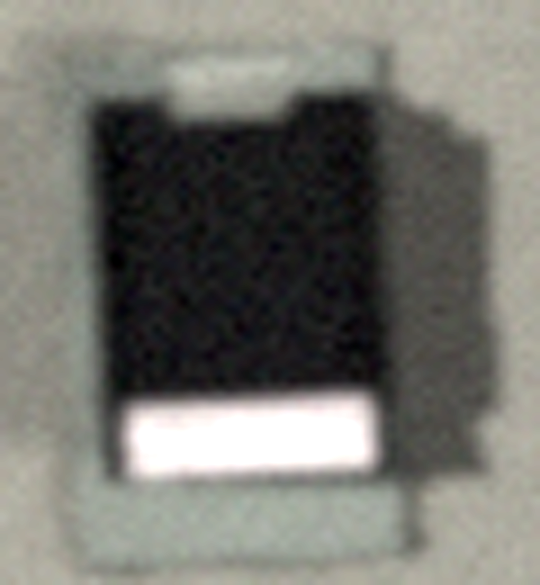

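Run:
```python
from h import *
np.set_printoptions(precision=4,suppress=True)
S=load('side0');T=load('top0')
s=lambda X,Y:((X+.5)/8-.5+285,(Y+.5)/8-.5+178)
t=lambda X,Y:((X+.5)/9-.5+290,(Y+.5)/9-.5+154)
for n,a,b in [('lip outL',(133,242),(130,478)),('lip inL',(197,212),(122,400)),('lip inR',(398,385),(378,392)),('lip outR',(337,425),(378,470)),
 ('catchtopL',(545,65),(170,60)),('catchtopR',(638,138),(297,58)),('tipL',(508,100),(168,118)),('tipR',(605,190),(292,118)),
 ('baseNL',(35,395),(68,560)),('baseNR',(350,592),(408,552)),('baseFR',(750,330),(385,45)),('trayNR',(350,488),(390,478)),('trayFL',(437,48),(92,98)),('trayFR',(693,262),(378,98))]:
    print(n,*tri(S,s(*a),T,t(*b)))
print('board corners')
q1=[[260.0, 169.0], [227.0, 191.0], [209.0, 178.0], [242.0, 157.0]];q2=[[232,200],[237,235],[215,239],[210,203]]
for a,b in zip(q1,q2):print(*tri(S,a,T,b))
# block top: side crop (x5,200,145), top crop(6.25,192,189)
print('blk',*[tri(S,(200+(a[0]+.5)/5-.5,145+(a[1]+.5)/5-.5),T,(192+(b[0]+.5)/6.25-.5,189+(b[1]-300+.5)/6.25-.5)) for a,b in [((128,107),(175,520)),((190,75),(165,450)),((215,92),(213,445)),((155,125),(222,520))]])
print(R.from_rotvec(ctrl.get_state()['tool_rot']).as_matrix())
```

```text
lip outL [ 0.4945 -0.1002  0.0727] 0.0017937836922979223
lip inL [ 0.5232 -0.0968  0.066 ] 0.0010687237263015638
lip inR [ 0.5257 -0.1905  0.0717] 0.0013606103409139726
lip outR [ 0.4989 -0.1916  0.0723] 0.0038057291744994118
catchtopL [ 0.6497 -0.1138  0.0725] 0.0024411670634909223
catchtopR [ 0.6483 -0.1598  0.0782] 0.004700099101052807
tipL [ 0.6309 -0.1146  0.0675] 0.0024288440221196628
tipR [ 0.6315 -0.1607  0.0651] 0.0018693218052085769
baseNL [ 0.4735 -0.079  -0.004 ] 0.0011138264573171777
baseNR [ 0.4816 -0.2114  0.026 ] 0.01987676305040427
baseFR [ 0.6714 -0.1994  0.0104] 0.003328515670857902
trayNR [ 0.4996 -0.1984  0.05  ] 0.004622049248446368
trayFL [ 0.6344 -0.0836  0.0656] 0.007842805945097934
trayFR [ 0.6411 -0.1934  0.0552] 0.0004916629610338986
board corners
[0.5273 0.1457 0.0036] 0.0036010197713998923
[ 0.4066  0.1267 -0.0024] 0.0030932376951945417
[ 0.391   0.202  -0.0011] 0.0002963810951421267
[0.5142 0.2221 0.0039] 0.0008193266031661033
blk (array([0.4389, 0.1829, 0.0339]), np.float64(0.0012909005077824315)) (array([0.4795, 0.1883, 0.0332]), np.float64(0.004163616612679908)) (array([0.4814, 0.162 , 0.0379]), np.float64(0.00347927475641555)) (array([0.4401, 0.1564, 0.0383]), np.float64(0.002043034780912384))
[[ 0.337  -0.0005 -0.9415]
 [ 0.9415 -0.0017  0.337 ]
 [-0.0017 -1.     -0.0001]]
```

Request:
{"name": "drive_tool", "arguments": {"increments": "0 0 0 -9.9 0; 0 0 0 -9.9 0; 0 0 0 -9.9 0; -47.3 0 -16.3 0 0; -47.3 0 -16.3 0 0; -47.3 0 -16.3 0 0; -47.3 0 -16.3 0 0; -47.3 0 -16.3 0 0; -47.3 0 -16.3 0 0; -47.3 0 -16.3 0 0; -47.3 0 -16.3 0 0; -47.3 0 -16.3 0 0; -47.3 0 -16.3 0 0; 0 0 0 0 0; 0 0 0 0 0", "squeeze": 12}}

```text
time: 1.98
position: [0.4613, 0.175, 0.2223]
tool_rot: [-1.12, -1.336, 1.337]
ft_force: [0.2, -0.9, 0.0]
grip_width: 0.998
```

Request:
{"name": "drive_tool", "arguments": {"increments": "-2.3 40 1.7 0 0; 0 40 0 0 0; 0 40 0 0 0; 0 30 0 0 0; 0 5 0 0 0; 0 0 0 0 0"}}

```text
time: 2.72
position: [0.4605, 0.173, 0.0681]
tool_rot: [-1.121, -1.338, 1.337]
ft_force: [0.2, -0.8, 0.9]
grip_width: 1.0
```

Run:
```python
from h import *
for n in('side','top'):
    d=snap(n,n+'1')
s=cv2.imread('pics/side1.png');t=cv2.imread('pics/top1.png')
a=cv2.resize(s[120:210,175:295],(800,600),interpolation=cv2.INTER_CUBIC)
b=cv2.resize(t[180:255,180:280],(800,600),interpolation=cv2.INTER_CUBIC)
cv2.imwrite('pics/c3.png',cv2.resize(np.hstack([a,b]),(800,300)))
print(ctrl.get_state()['position'],R.from_rotvec(ctrl.get_state()['tool_rot']).as_matrix())
```

```text
[0.46141872 0.17291991 0.06901556] [[-1.74591577e-01  2.19872400e-03 -9.84638485e-01]
 [ 9.84640487e-01  1.34939637e-03 -1.74588919e-01]
 [ 9.44794755e-04 -9.99996672e-01 -2.40054591e-03]]
```

View pics/c3.png

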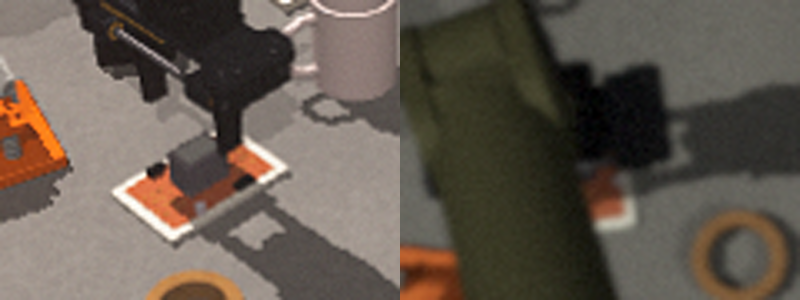

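The gripper straddles the block, with the right finger between the block and the long edge (side crop (230,120)). Descend and grip.

Request:
{"name": "drive_tool", "arguments": {"increments": "0 20 0 0 0; 0 20 0 0 0; 0 9 0 0 0; 0 0 0 0 0; 0 0 0 0 150; 0 0 0 0 200; 0 0 0 0 255; 0 0 0 0 255; 0 0 0 0 255; 0 0 0 0 255", "squeeze": 12}}

```text
time: 4.08
position: [0.4605, 0.1719, 0.0185]
tool_rot: [-1.121, -1.337, 1.337]
ft_force: [-0.4, 0.5, -0.3]
grip_width: 0.399
```

Request:
{"name": "drive_tool", "arguments": {"increments": "0 0 0 0 255; 0 0 0 0 255; 0 0 0 0 255; 0 -10 0 0 255; 0 -30 0 0 255; 0 -40 0 0 255; 0 -40 0 0 255; 0 -20 0 0 255; 0 0 0 0 255"}}

```text
time: 5.2
position: [0.4616, 0.1725, 0.1605]
tool_rot: [-1.123, -1.34, 1.334]
ft_force: [0.1, 0.0, -1.9]
grip_width: 0.342
```

Run:
```python
from h import *
for n in('side','top'):
    d=snap(n,n+'2')
s=cv2.imread('pics/side2.png');t=cv2.imread('pics/top2.png')
a=cv2.resize(s[90:180,175:295],(800,600),interpolation=cv2.INTER_CUBIC)
b=cv2.resize(t[180:255,180:280],(800,600),interpolation=cv2.INTER_CUBIC)
cv2.imwrite('pics/c4.png',cv2.resize(np.hstack([a,b]),(800,300)))
print(ctrl.get_state())
```

```text
{'time': 5.3, 'joint_positions': array([-0.65206424,  0.02323233,  0.24486815,  1.92891168, -0.0062316 ,
        1.19103999,  1.34045543]), 'qd': array([ 0.00109659,  0.01622356,  0.00051695,  0.01663222, -0.00037503,
       -0.0003806 ,  0.00230179]), 'joint_torque': array([ 2.43709475e-02, -3.16405463e+01,  2.34562699e-01, -3.14091539e+01,
        3.50187463e-02,  3.96220456e-02, -1.41524692e-03]), 'position': array([0.45994812, 0.17176429, 0.15791603]), 'tool_rot': array([-1.12093991, -1.33590678,  1.33717516]), 'ft_force': array([-0.57782985, -0.44652685, -1.47993106]), 'torque': array([0.04955612, 0.05868973, 0.01796833]), 'grip_width': 0.345291888083535}
```

View pics/c4.png

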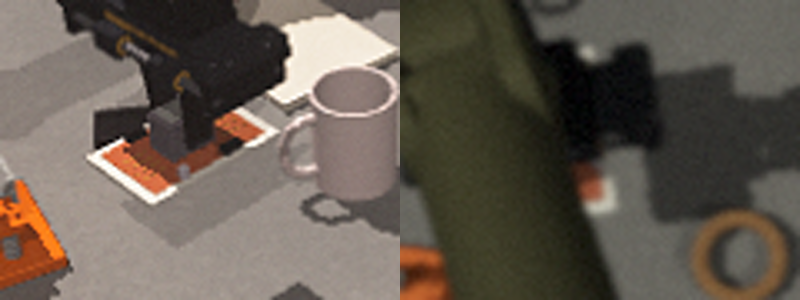

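Request:
{"name": "drive_tool", "arguments": {"increments": "0 0 0 3.75 255; 0 0 0 3.75 255; -20 0 3 0 255; -40 0 4 0 255; -40 0 4 0 255; -40 0 4 0 255; -40 0 4 0 255; -40 0 4 0 255; -40 0 4 0 255; -35 0 0 0 255; -23 0 0 0 255; 0 0 0 0 255; 0 0 0 0 255"}}

```text
time: 6.92
position: [0.4466, -0.1466, 0.1579]
tool_rot: [-1.186, -1.241, 1.242]
ft_force: [0.8, -0.3, -2.0]
grip_width: 0.346
```

Run:
```python
from h import *
for n in('side','top'):
    d=snap(n,n+'3')
s=cv2.imread('pics/side3.png');t=cv2.imread('pics/top3.png')
a=cv2.resize(s[140:275,245:425],(800,600),interpolation=cv2.INTER_CUBIC)
b=cv2.resize(t[140:245,250:390],(800,600),interpolation=cv2.INTER_CUBIC)
cv2.imwrite('pics/c5.png',a)
cv2.imwrite('pics/c6.png',b)
print(ctrl.get_state())
```

```text
{'time': 7.025, 'joint_positions': array([-0.34759347, -0.04102651,  0.59961448,  1.98364986,  0.02445084,
        1.19276761,  1.85888724]), 'qd': array([-0.00296696, -0.0004567 , -0.00164478, -0.00410264,  0.00323517,
        0.00042297, -0.0011296 ]), 'joint_torque': array([ 3.12530212e-01, -2.24063605e+01, -4.71737199e-01, -3.04836309e+01,
        9.72100929e-02,  7.55923125e-02,  3.98987235e-03]), 'position': array([ 0.44706144, -0.14600812,  0.15819049]), 'tool_rot': array([-1.1863507 , -1.24241745,  1.24249376]), 'ft_force': array([ 0.3942366 ,  0.10334037, -1.45938329]), 'torque': array([0.03250806, 0.01593556, 0.04990327]), 'grip_width': 0.3422045122592003}
```

View pics/c5.png

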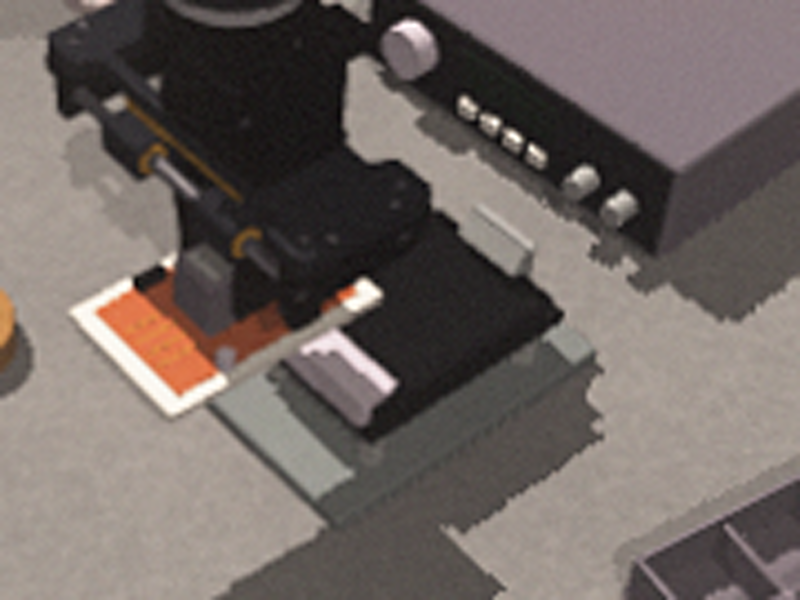

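View pics/c6.png

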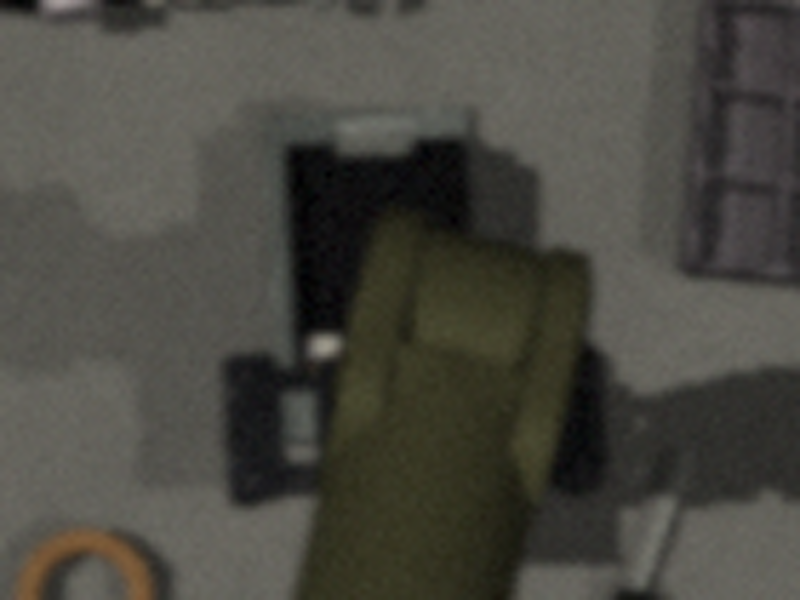

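Run:
```python
from h import *
np.set_printoptions(precision=4,suppress=True)
d=load('side3')
P=[plane(d,245+(X+.5)*.225-.5,140+(Y+.5)*.225-.5,.1455) for X,Y in [(70,312),(172,417),(382,283)]]
print(P)
a,b,c=P
print('len',np.linalg.norm(c-b),'w',np.linalg.norm(a-b),'ctr',(a+c)/2,'yaw',np.degrees(np.arctan2(*(c-b)[1::-1])),np.degrees(np.arctan2(*(a-b)[1::-1]))-90)
```

```text
[array([ 0.3774, -0.1091,  0.1455]), array([ 0.3803, -0.1927,  0.1455]), array([ 0.5144, -0.1814,  0.1455])]
len 0.1345452365358721 w 0.08368996289985177 ctr [ 0.4459 -0.1453  0.1455] yaw 4.83785575132249 2.0314213647104538
```

Request:
{"name": "drive_tool", "arguments": {"increments": "0 20 0 0 255; 0 20 0 0 255; 0 15 0 0 255; 0 5 0 0 255; 0 0 0 0 255"}}

```text
time: 7.65
position: [0.4475, -0.1468, 0.0986]
tool_rot: [-1.188, -1.241, 1.242]
ft_force: [0.4, 0.4, -2.1]
grip_width: 0.344
```

Request:
{"name": "drive_tool", "arguments": {"increments": "0 3 0 0 255; 0 3 0 0 255; 0 3 0 0 255; 0 0 0 0 255"}}

```text
time: 8.15
position: [0.4473, -0.1471, 0.0895]
tool_rot: [-1.188, -1.241, 1.241]
ft_force: [-1.1, -0.4, -0.1]
grip_width: 0.343
```

Run:
```python
from h import *
d=snap('side','side4')
s=cv2.imread('pics/side4.png')
cv2.imwrite('pics/c7.png',cv2.resize(s[155:260,255:395],(800,600),interpolation=cv2.INTER_CUBIC))
print(ctrl.get_state()['position'],ctrl.get_state()['ft_force'])
```

```text
[ 0.447476   -0.14706251  0.08954254] [ 0.12383888 -0.30114983 -1.01673212]
```

View pics/c7.png

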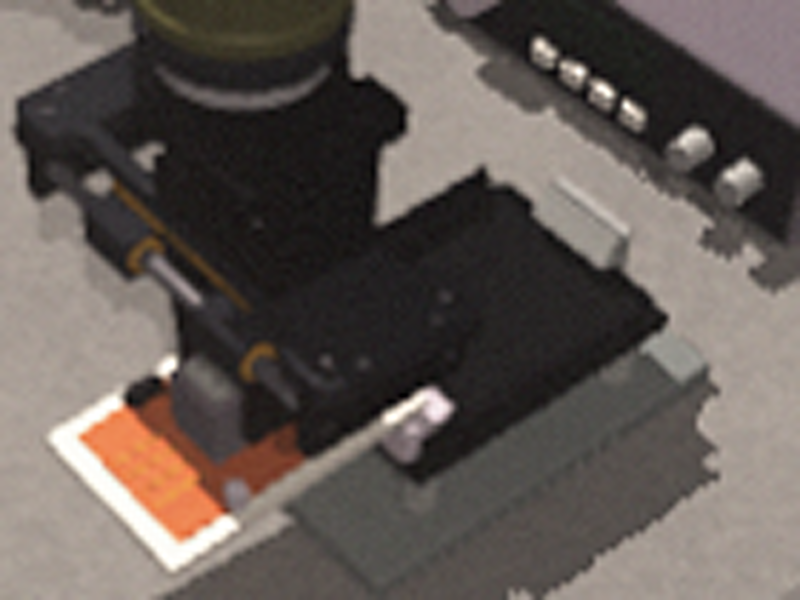

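Request:
{"name": "drive_tool", "arguments": {"increments": "0 2 0 0 255; 0 2 0 0 255; 0 2 0 0 255; 0 0 0 0 255"}}

```text
time: 8.7
position: [0.4473, -0.1469, 0.0832]
tool_rot: [-1.188, -1.241, 1.241]
ft_force: [-0.9, -0.4, -0.2]
grip_width: 0.346
```

Run:
```python
from h import *
d=snap('side','side5')
s=cv2.imread('pics/side5.png')
cv2.imwrite('pics/c8.png',cv2.resize(s[155:260,255:395],(800,600),interpolation=cv2.INTER_CUBIC))
print(ctrl.get_state()['position'],ctrl.get_state()['ft_force'],ctrl.get_state()['torque'])
```

```text
[ 0.44760437 -0.14685928  0.08333878] [-0.92634201  0.03089156 -0.7810271 ] [-0.02352487  0.05372784 -0.03517821]
```

View pics/c8.png

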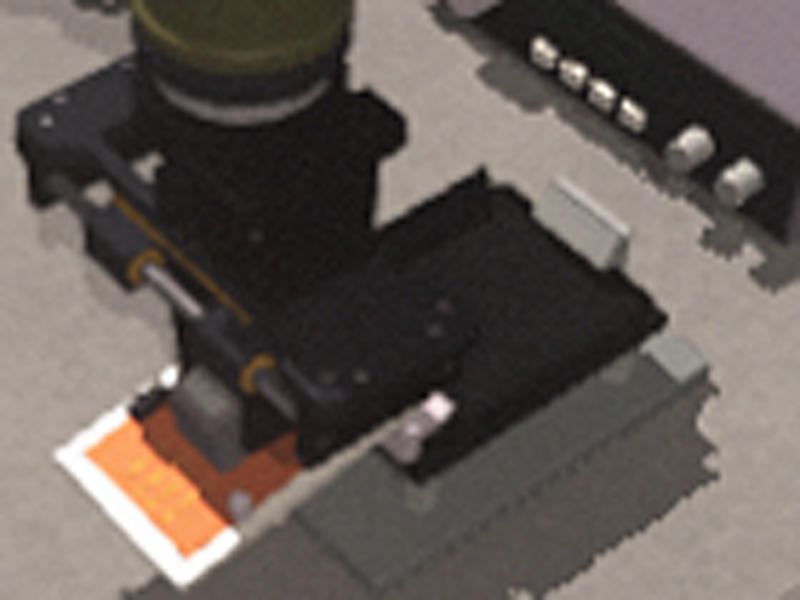

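```bash
cat >> h.py <<'E'
def vplane(d,u,v,p,yaw):
    c,r=ray(d,u,v);n=np.array([-np.sin(yaw),np.cos(yaw),0]);p=np.array([*p,0]);return c+r*((p-c)@n)/(r@n)
def tiltest(d,near,far,tcp,yaw=np.radians(3),off=-.042):
    n=np.array([-np.sin(yaw),np.cos(yaw)]);p=np.array(tcp[:2])+off*n
    a=vplane(d,*near,p,yaw);b=vplane(d,*far,p,yaw);L=np.linalg.norm(b-a)
    return a,b,L,np.degrees(np.arcsin((b-a)[2]/L))
E
python3 - <<'E'
from h import *
np.set_printoptions(precision=4,suppress=True)
f=lambda X,Y:(255+(X+.5)*.175-.5,155+(Y+.5)*.175-.5)
for tag,a,b in (('side4',(175,570),(452,402)),('side5',(182,585),(453,400))):
    for off in(-.042,-.045,-.039):print(tag,*tiltest(load(tag),f(*a),f(*b),(.4475,-.147),off=off))
d=load('side3');g=lambda X,Y:(245+(X+.5)*.225-.5,140+(Y+.5)*.225-.5)
print(tiltest(d,g(172,417),g(382,285),(.447,-.146)))
E
```

```text
side4 [ 0.3847 -0.1923  0.0707] [ 0.5281 -0.1848  0.0673] 0.14356912355384813 -1.3680254487245067
side4 [ 0.3826 -0.1955  0.0757] [ 0.525  -0.188   0.0723] 0.14261061071224163 -1.3680254487244532
side4 [ 0.3868 -0.1892  0.0657] [ 0.5311 -0.1817  0.0623] 0.14452763639545482 -1.368025448724426
side5 [ 0.388  -0.1922  0.0584] [ 0.5285 -0.1848  0.0682] 0.14100138431088005 3.98979653881137
side5 [ 0.3859 -0.1953  0.0635] [ 0.5254 -0.188   0.0732] 0.14006001450795316 3.98979653881136
side5 [ 0.3902 -0.1891  0.0533] [ 0.5316 -0.1816  0.0632] 0.1419427541138072 3.9897965388113277
(array([ 0.3812, -0.1915,  0.1437]), array([ 0.5115, -0.1847,  0.1486]), np.float64(0.1305737245413679), np.float64(2.144232807416177))
```

Request:
{"name": "drive_tool", "arguments": {"increments": "0 2 0 0 255; 0 1.5 0 0 255; 0 0 0 0 255; 0 -15 0 0 255; 0 -25 0 0 255; 0 -10 0 0 255; 0 0 0 0 255; 0 0 0 0 255"}}

```text
time: 9.75
position: [0.447, -0.1468, 0.1295]
tool_rot: [-1.187, -1.241, 1.242]
ft_force: [-0.0, 0.1, -2.6]
grip_width: 0.343
```

Run:
```python
from h import *
d=snap('side','side6')
s=cv2.imread('pics/side6.png')
cv2.imwrite('pics/c9.png',cv2.resize(s[155:260,255:395],(800,600),interpolation=cv2.INTER_CUBIC))
print(ctrl.get_state()['position'],ctrl.get_state()['ft_force'],ctrl.get_state()['torque'])
```

```text
[ 0.4469066  -0.14674687  0.12930508] [-0.0881205   0.20301705 -2.31996626] [ 0.07272407  0.01045244 -0.00970466]
```

View pics/c9.png

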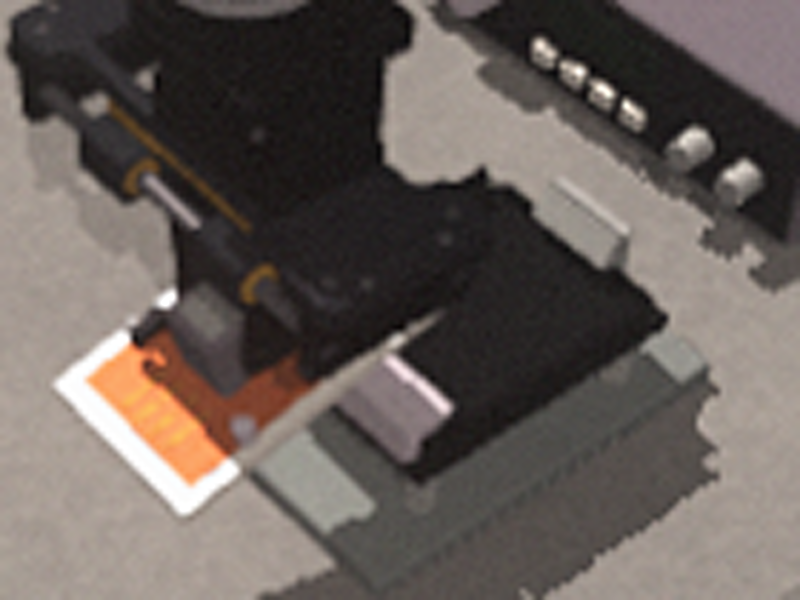

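Run:
```python
from h import *
np.set_printoptions(precision=4,suppress=True)
f=lambda X,Y:(255+(X+.5)*.175-.5,155+(Y+.5)*.175-.5)
for off in(-.042,-.044,-.040):print(*tiltest(load('side6'),f(183,517),f(446,308),(.447,-.1468),off=off))
for th in (10,12,13,14):
    t=np.radians(th)
    for n,(x,z) in dict(near=(-65,-24),far=(65,-24)).items(): print(th,n,x*np.cos(t)-z*np.sin(t)+447, x*np.sin(t)+z*np.cos(t)+11.5+129.3)
```

```text
[ 0.3889 -0.1919  0.0999] [ 0.5188 -0.1851  0.1293] 0.13331296845139484 12.7562047890532
[ 0.3875 -0.194   0.1031] [ 0.5168 -0.1872  0.1324] 0.1327199069185666 12.756204789053179
[ 0.3904 -0.1898  0.0967] [ 0.5208 -0.183   0.1263] 0.1339060299842233 12.756204789053198
10 near 387.1550523182128 105.87748237935655
10 far 515.1800602097999 128.45174547605748
12 near 388.4102865319289 103.81019767923432
12 far 515.5694746273236 130.83871748554304
13 near 389.06477109321247 102.79329991280315
13 far 515.732879515293 132.0369369775056
14 near 389.7369032864523 101.7879793553977
14 far 515.8753477023317 133.2378257833545
```

Request:
{"name": "drive_tool", "arguments": {"increments": "0 0 -30 0 255; 0 0 -40 0 255; 0 0 -40 0 255; 0 0 -30 0 255; 0 15 0 0 255; 0 0 0 0 255; 0 0 0 0 255"}}

```text
time: 10.68
position: [0.5861, -0.1412, 0.1147]
tool_rot: [-1.187, -1.24, 1.241]
ft_force: [-0.2, -0.5, -1.9]
grip_width: 0.344
```

Run:
```python
from h import *
d=snap('side','side7');snap('top','top7')
s=cv2.imread('pics/side7.png');t=cv2.imread('pics/top7.png')
cv2.imwrite('pics/c10.png',cv2.resize(s[155:260,275:415],(800,600),interpolation=cv2.INTER_CUBIC))
cv2.imwrite('pics/c11.png',cv2.resize(t[145:220,270:370],(800,600),interpolation=cv2.INTER_CUBIC))
print(ctrl.get_state()['position'],ctrl.get_state()['ft_force'],R.from_rotvec(ctrl.get_state()['tool_rot']).as_matrix())
```

```text
[ 0.58684927 -0.14112507  0.11552108] [ 0.40359042 -0.0994741  -1.88129059] [[-4.29617080e-02  5.96571700e-04 -9.99076541e-01]
 [ 9.99076621e-01  4.69454686e-04 -4.29614312e-02]
 [ 4.43391590e-04 -9.99999712e-01 -6.16189413e-04]]
```

View pics/c10.png

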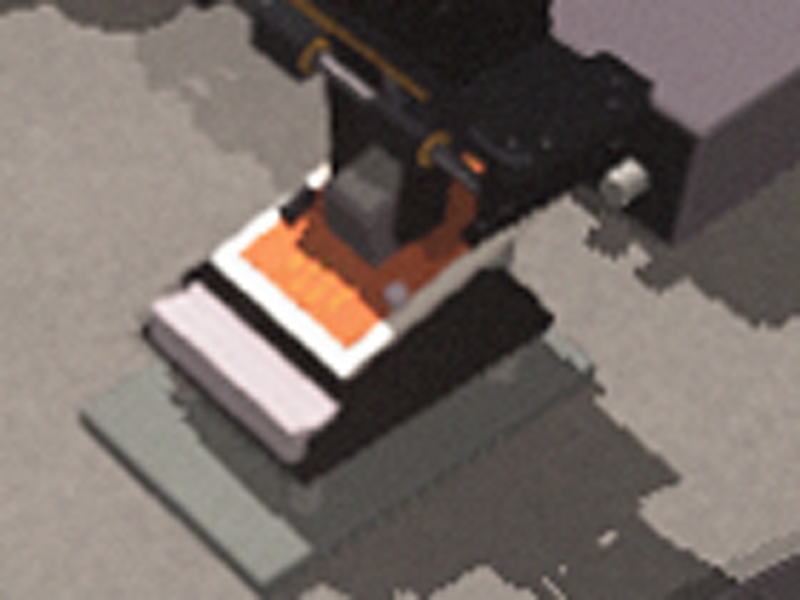

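View pics/c11.png

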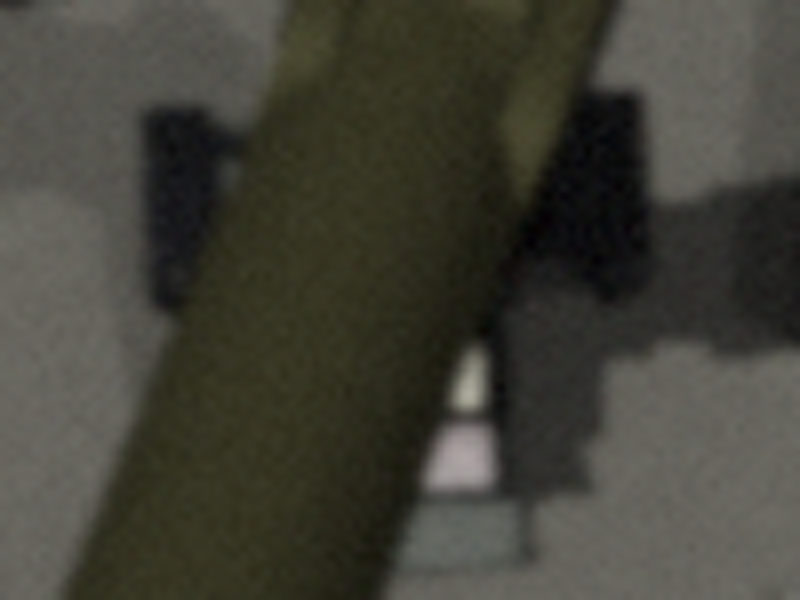

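Run:
```python
from h import *
np.set_printoptions(precision=4,suppress=True)
f=lambda X,Y:(275+(X+.5)*.175-.5,155+(Y+.5)*.175-.5)
d=load('side7');T=load('top7')
a=plane(d,*f(212,255),.0895);b=plane(d,*f(345,378),.0895);print('board',a,b,(a+b)/2,np.linalg.norm(a-b),np.degrees(np.arctan2(*(a-b)[1::-1]))-90)
for z in(.073,.075):
  L=[plane(d,*f(*p),z) for p in [(150,305),(295,437),(197,287),(340,408)]];print(z,L,(L[0]+L[1])/2,(L[2]+L[3])/2,[np.linalg.norm(L[i]-L[i+1]) for i in(0,2)])
g=lambda X,Y:(270+(X+.5)/8-.5,145+(Y+.5)/8-.5)
print('top board R',plane(T,*g(489,385),.0895),'lip R',plane(T,*g(498,455),.075))
# lip edges in top0 via gradient rows
T0=load('top0');im=T0['img'].astype(float).mean(2)
for r in range(199,206):
    row=im[r,296:340];gd=np.diff(row);print(r,296+np.argmax(gd)+.5,296+np.argmin(gd)+.5,end=' ')
    print(plane(T0,296+np.argmax(gd)+.5,r,.075)[:2],plane(T0,296+np.argmin(gd)+.5,r,.075)[:2])
```

```text
board [ 0.5231 -0.1047  0.0895] [ 0.5249 -0.1907  0.0895] [ 0.524  -0.1477  0.0895] 0.0859767447934135 1.1654113727173439
0.073 [array([ 0.4941, -0.1007,  0.073 ]), array([ 0.4987, -0.193 ,  0.073 ]), array([ 0.5167, -0.1037,  0.073 ]), array([ 0.5233, -0.1915,  0.073 ])] [ 0.4964 -0.1469  0.073 ] [ 0.52   -0.1476  0.073 ] [np.float64(0.09247634064007648), np.float64(0.08806551865359856)]
0.075 [array([ 0.493 , -0.1022,  0.075 ]), array([ 0.4975, -0.1943,  0.075 ]), array([ 0.5155, -0.1052,  0.075 ]), array([ 0.522 , -0.1928,  0.075 ])] [ 0.4953 -0.1482  0.075 ] [ 0.5188 -0.149   0.075 ] [np.float64(0.09222726870216576), np.float64(0.08782832664056732)]
top board R [ 0.538  -0.1864  0.0895] lip R [ 0.5113 -0.1913  0.075 ]
199 303.5 331.5 [ 0.5189 -0.098 ] [ 0.5194 -0.1903]
200 303.5 331.5 [ 0.5155 -0.098 ] [ 0.5161 -0.1903]
201 303.5 331.5 [ 0.5122 -0.098 ] [ 0.5128 -0.1903]
202 303.5 331.5 [ 0.5089 -0.098 ] [ 0.5094 -0.1903]
203 303.5 331.5 [ 0.5055 -0.098 ] [ 0.5061 -0.1903]
204 303.5 331.5 [ 0.5022 -0.098 ] [ 0.5027 -0.1902]
205 303.5 331.5 [ 0.4989 -0.098 ] [ 0.4994 -0.1902]
```

Request:
{"name": "drive_tool", "arguments": {"increments": "1.1 0 0 -0.5 255; 0 10 1 0 255; 0 8 1 0 255; 0 3 1 0 255; 0 2.5 1 0 255; 0 0 0 0 255"}}

```text
time: 11.52
position: [0.5832, -0.14, 0.0914]
tool_rot: [-1.184, -1.248, 1.248]
ft_force: [0.2, -0.7, -1.9]
grip_width: 0.345
```

Run:
```python
from h import *
d=snap('side','side8')
s=cv2.imread('pics/side8.png')
cv2.imwrite('pics/c12.png',cv2.resize(s[155:260,275:415],(800,600),interpolation=cv2.INTER_CUBIC))
print(ctrl.get_state()['position'],ctrl.get_state()['ft_force'])
```

```text
[ 0.58336411 -0.1400369   0.09164747] [-0.55261607  1.2177713  -1.41863283]
```

View pics/c12.png

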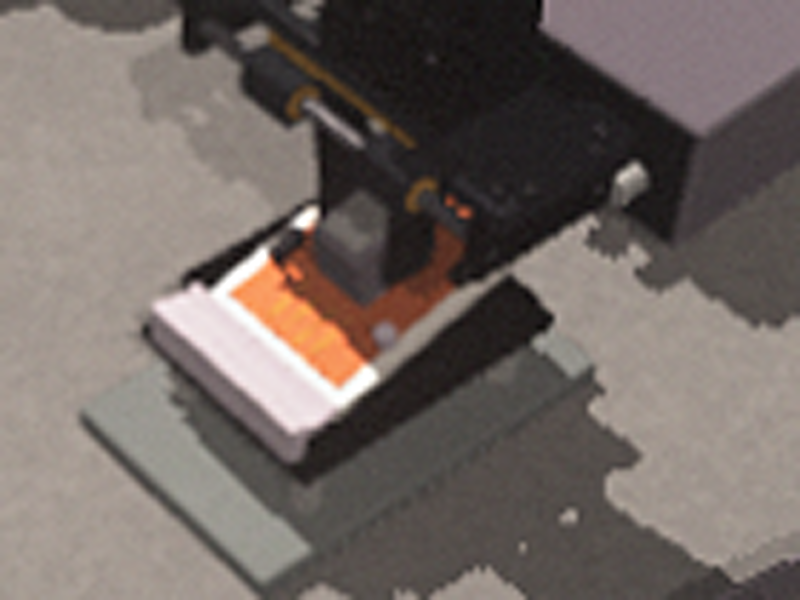

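Request:
{"name": "drive_tool", "arguments": {"increments": "0 0.5 3 0 255; 0 0.5 3 0 255; 0 0 3 0 255; 0 0 3 0 255; 0 0 0 0 255"}}

```text
time: 12.2
position: [0.571, -0.1406, 0.0906]
tool_rot: [-1.184, -1.248, 1.247]
ft_force: [0.8, 0.1, -1.9]
grip_width: 0.34
```

Request:
{"name": "drive_tool", "arguments": {"increments": "0 0 2 0 255; 0 0 2 0 255; 0 0 0 0 255"}}

```text
time: 12.58
position: [0.5671, -0.1408, 0.0905]
tool_rot: [-1.184, -1.248, 1.248]
ft_force: [-0.6, -0.4, -2.3]
grip_width: 0.345
```

Request:
{"name": "drive_tool", "arguments": {"increments": "0 0 1.5 0 255; 0 0 1 0 255; 0 0 0 0 255"}}

```text
time: 12.95
position: [0.5647, -0.1409, 0.0906]
tool_rot: [-1.184, -1.248, 1.248]
ft_force: [-0.6, 0.8, -1.5]
grip_width: 0.344
```

Request:
{"name": "drive_tool", "arguments": {"increments": "0 0 1 0 255; 0 0 1 0 255; 0 0 0 0 255"}}

```text
time: 13.32
position: [0.5632, -0.1409, 0.0907]
tool_rot: [-1.185, -1.249, 1.247]
ft_force: [1.0, 0.4, -2.0]
grip_width: 0.344
```

Run:
```python
from h import *
d=snap('side','side9')
s=cv2.imread('pics/side9.png')
cv2.imwrite('pics/c13.png',cv2.resize(s[155:260,275:415],(800,600),interpolation=cv2.INTER_CUBIC))
print(ctrl.get_state()['position'],ctrl.get_state()['ft_force'])
```

```text
[ 0.56318543 -0.14096446  0.09070503] [ 1.84932766 -0.95627057 -1.72586736]
```

View pics/c13.png

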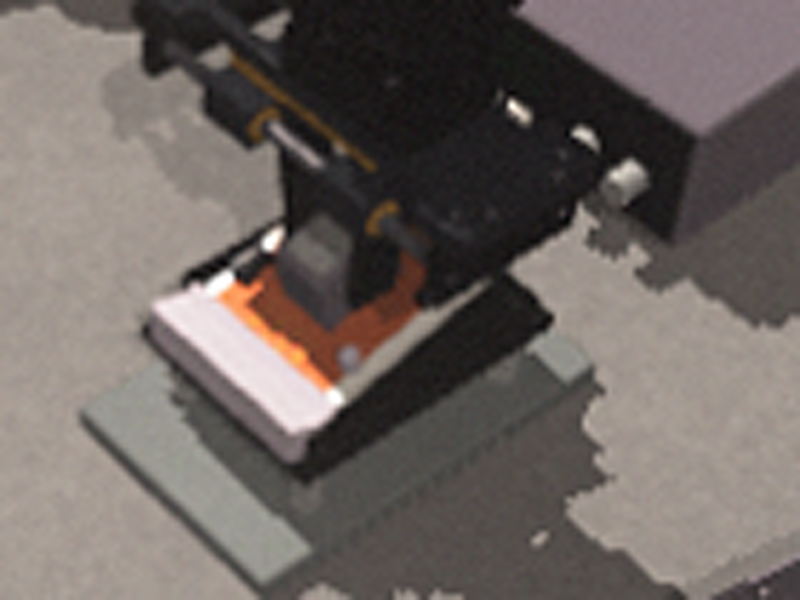

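Request:
{"name": "drive_tool", "arguments": {"increments": "0 1.5 0 0 255; 0 1.5 0 0 255; 0 1 -0.5 0 255; 0 0 0 0 255"}}

```text
time: 13.88
position: [0.5647, -0.141, 0.0873]
tool_rot: [-1.186, -1.25, 1.247]
ft_force: [4.9, 0.3, 2.2]
grip_width: 0.342
```

Request:
{"name": "drive_tool", "arguments": {"increments": "0 1.5 -0.8 0 255; 0 1.5 -0.8 0 255; 0 0 0 0 255"}}

```text
time: 14.25
position: [0.5659, -0.1409, 0.0839]
tool_rot: [-1.185, -1.249, 1.247]
ft_force: [5.3, 0.8, 3.8]
grip_width: 0.346
```

Run:
```python
from h import *
d=snap('side','side10')
s=cv2.imread('pics/side10.png')
cv2.imwrite('pics/c14.png',cv2.resize(s[155:260,275:415],(800,600),interpolation=cv2.INTER_CUBIC))
print(ctrl.get_state()['position'],ctrl.get_state()['ft_force'])
```

```text
[ 0.5659438  -0.14086411  0.08391844] [ 5.02258324 -0.22682233  3.51085969]
```

View pics/c14.png

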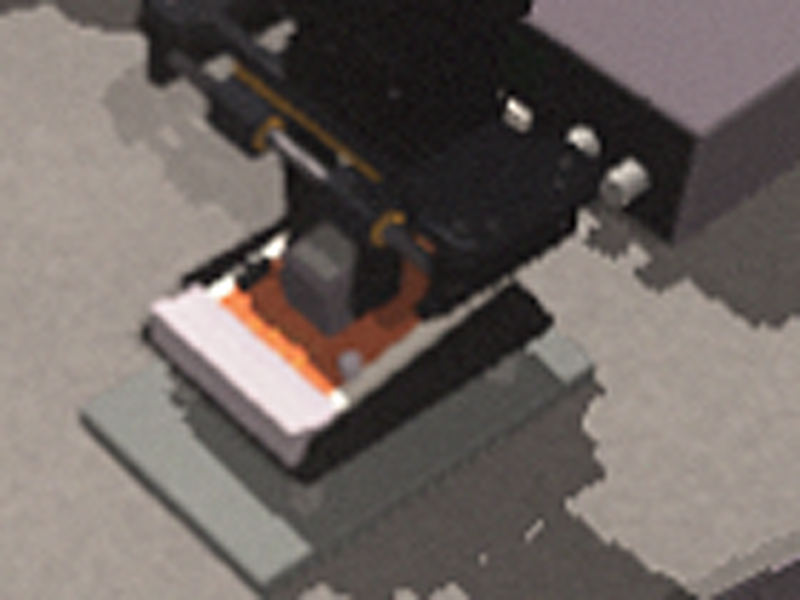

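Request:
{"name": "drive_tool", "arguments": {"increments": "0 0.5 -0.6 0 255; 0 0.5 -0.6 0 255; 0 0 0 0 255"}}

```text
time: 14.68
position: [0.5667, -0.1408, 0.0827]
tool_rot: [-1.185, -1.249, 1.247]
ft_force: [4.9, 0.2, 3.7]
grip_width: 0.347
```

Request:
{"name": "drive_tool", "arguments": {"increments": "0 1 -0.8 0 255; 0 1 -0.8 0 255; 0 1 -0.8 0 255; 0 1 -0.8 0 255; 0 0 0 0 255"}}

```text
time: 15.3
position: [0.5679, -0.1408, 0.078]
tool_rot: [-1.182, -1.245, 1.248]
ft_force: [-1.3, -0.2, 5.1]
grip_width: 0.346
```

Run:
```python
from h import *
d=snap('side','side11')
s=cv2.imread('pics/side11.png')
cv2.imwrite('pics/c15.png',cv2.resize(s[155:260,275:415],(800,600),interpolation=cv2.INTER_CUBIC))
print(ctrl.get_state()['position'],ctrl.get_state()['ft_force'])
```

```text
[ 0.56788365 -0.14079925  0.07806698] [-1.1568503  -0.01714773  5.08791374]
```

View pics/c15.png

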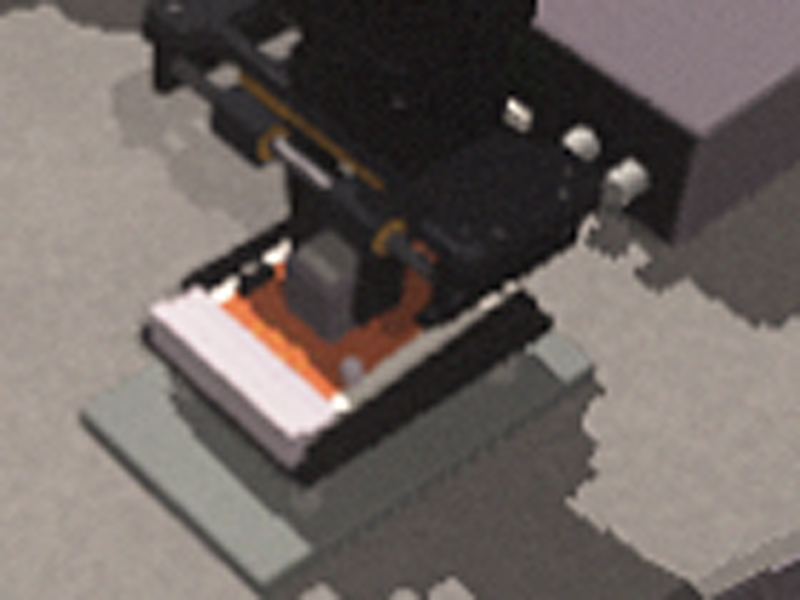

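Request:
{"name": "drive_tool", "arguments": {"increments": "0 0 0 0 140; 0 0 0 0 140; 0 -1 0 0 130; 0 -1 0 0 130; 0 -3 0 0 130; 0 0 0 0 130"}}

```text
time: 16.1
position: [0.5696, -0.1408, 0.084]
tool_rot: [-1.185, -1.248, 1.247]
ft_force: [0.1, -0.2, -0.2]
grip_width: 0.488
```

Run:
```python
from h import *
d=snap('side','side12')
s=cv2.imread('pics/side12.png')
cv2.imwrite('pics/c16.png',cv2.resize(s[155:260,275:415],(800,600),interpolation=cv2.INTER_CUBIC))
print(ctrl.get_state()['position'],ctrl.get_state()['ft_force'])
```

```text
[ 0.56946599 -0.14069056  0.08380154] [-0.00392254 -0.11584591 -0.42428329]
```

View pics/c16.png

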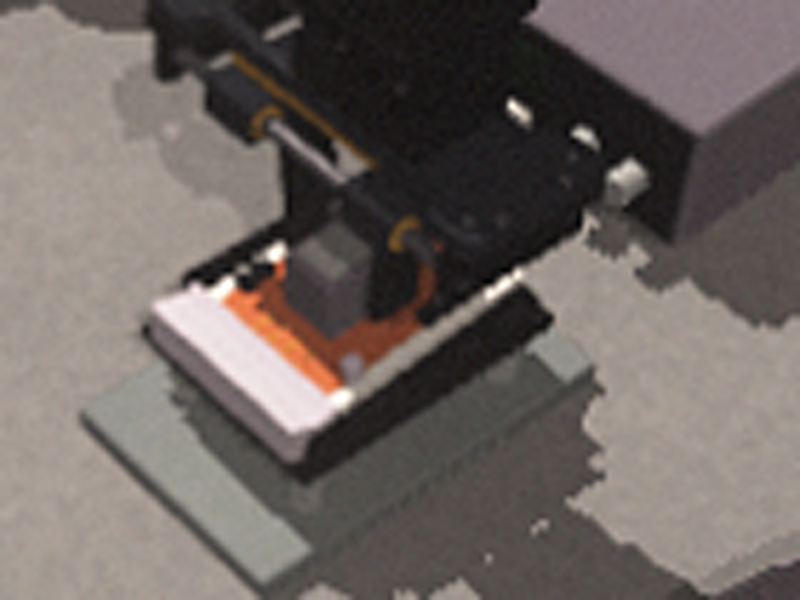

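Request:
{"name": "drive_tool", "arguments": {"increments": "0 -20 0 0 130; 0 -20 0 0 255; 0 -10 0 0 255; 0 0 -16 0 255; 0 0 -16 0 255; 0 0 -14.5 0 255; 0 10 0 0 255; 0 18 0 0 255; 0 10 0 0 255; 0 5 0 0 255; 0 0 0 0 255; 0 0 0 0 255", "squeeze": 10}}

```text
time: 17.65
position: [0.6161, -0.1384, 0.0911]
tool_rot: [-1.185, -1.248, 1.247]
ft_force: [-0.2, 0.8, -0.3]
grip_width: 0.008
```

Run:
```python
from h import *
d=snap('side','side13');snap('top','top13')
s=cv2.imread('pics/side13.png');t=cv2.imread('pics/top13.png')
cv2.imwrite('pics/c17.png',cv2.resize(s[155:260,275:415],(800,600),interpolation=cv2.INTER_CUBIC))
print(ctrl.get_state()['position'],[ctrl.get_state()['ft_force']for _ in range(3)],ctrl.get_state()['grip_width'])
```

```text
[ 0.6161262  -0.13832932  0.09115611] [array([ 0.30898289, -0.4526096 ,  0.08936908]), array([ 0.30898289, -0.4526096 ,  0.08936908]), array([ 0.30898289, -0.4526096 ,  0.08936908])] 0.008034176269773643
```

View pics/c17.png

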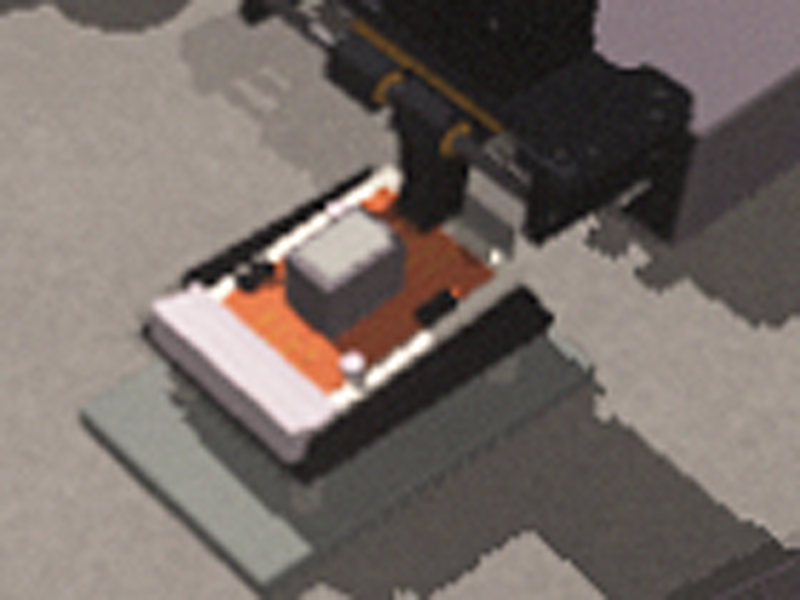

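The board sits under the lip (150–330, 300–400) and slopes onto the catch (490,215). The closed fingers are over the clear end. Now push gently.

Request:
{"name": "drive_tool", "arguments": {"increments": "0 4 0 0 255; 0 4 0 0 255; 0 2 0 0 255; 0 0 0 0 255"}}

```text
time: 18.25
position: [0.6155, -0.1382, 0.0802]
tool_rot: [-1.183, -1.247, 1.248]
ft_force: [-0.4, -1.0, 0.6]
grip_width: 0.009
```

Request:
{"name": "drive_tool", "arguments": {"increments": "0 2 0 0 255; 0 2 0 0 255; 0 0 0 0 255"}}

```text
time: 18.62
position: [0.6156, -0.1382, 0.0764]
tool_rot: [-1.184, -1.248, 1.248]
ft_force: [1.0, -0.9, 0.1]
grip_width: 0.006
```

Request:
{"name": "drive_tool", "arguments": {"increments": "0 1 0 0 255; 0 1 0 0 255; 0 0 0 0 255"}}

```text
time: 19.0
position: [0.6159, -0.1383, 0.075]
tool_rot: [-1.184, -1.248, 1.247]
ft_force: [-0.6, 0.4, 2.7]
grip_width: 0.009
```

Request:
{"name": "drive_tool", "arguments": {"increments": "0 1 0 0 255; 0 1 0 0 255; 0 1 0 0 255; 0 0 0 0 255"}}

```text
time: 19.5
position: [0.6159, -0.1383, 0.0719]
tool_rot: [-1.184, -1.248, 1.247]
ft_force: [-2.0, 0.1, 5.1]
grip_width: 0.008
```

Request:
{"name": "drive_tool", "arguments": {"increments": "0 1 0 0 255; 0 1 0 0 255; 0 1 0 0 255; 0 0 0 0 255"}}

```text
time: 20.0
position: [0.616, -0.1384, 0.0691]
tool_rot: [-1.184, -1.248, 1.247]
ft_force: [-2.5, 0.2, 6.9]
grip_width: 0.001
```

Request:
{"name": "drive_tool", "arguments": {"increments": "0 1 0 0 255; 0 1 0 0 255; 0 0 0 0 255"}}

```text
time: 20.38
position: [0.6161, -0.1384, 0.0674]
tool_rot: [-1.185, -1.248, 1.247]
ft_force: [-1.8, 0.3, 7.2]
grip_width: 0.003
```

Request:
{"name": "drive_tool", "arguments": {"increments": "0 1 0 0 255; 0 1 0 0 255; 0 0 0 0 255"}}

```text
time: 20.75
position: [0.6162, -0.1384, 0.0655]
tool_rot: [-1.185, -1.249, 1.247]
ft_force: [-2.7, 1.1, 7.4]
grip_width: 0.005
```

Request:
{"name": "drive_tool", "arguments": {"increments": "0 1 0 0 255; 0 1 0 0 255; 0 0 0 0 255"}}

```text
time: 21.12
position: [0.6163, -0.1385, 0.0637]
tool_rot: [-1.185, -1.249, 1.247]
ft_force: [-3.3, 0.1, 9.3]
grip_width: 0.007
```

Request:
{"name": "drive_tool", "arguments": {"increments": "0 1 0 0 255; 0 0 0 0 255"}}

```text
time: 21.38
position: [0.6164, -0.1385, 0.0628]
tool_rot: [-1.185, -1.249, 1.247]
ft_force: [-2.7, 0.6, 9.0]
grip_width: 0.005
```

Request:
{"name": "drive_tool", "arguments": {"increments": "0 1 0 0 255; 0 0 0 0 255"}}

```text
time: 21.62
position: [0.6164, -0.1385, 0.0619]
tool_rot: [-1.185, -1.249, 1.247]
ft_force: [-3.0, 1.0, 10.1]
grip_width: 0.004
```

Request:
{"name": "drive_tool", "arguments": {"increments": "0 1 0 0 255; 0 0 0 0 255"}}

```text
time: 21.88
position: [0.6167, -0.1383, 0.0601]
tool_rot: [-1.186, -1.249, 1.247]
ft_force: [1.5, -0.0, 4.2]
grip_width: 0.002
```

Request:
{"name": "drive_tool", "arguments": {"increments": "0 1 0 0 255; 0 0 0 0 255"}}

```text
time: 22.12
position: [0.6166, -0.1384, 0.0589]
tool_rot: [-1.186, -1.249, 1.247]
ft_force: [2.6, -0.6, 5.1]
grip_width: 0.005
```

It snapped: the force fell from 10.1 to 4.2 N. Retreat straight up, then clear of the stand.

Request:
{"name": "drive_tool", "arguments": {"increments": "0 -3 0 0 255; 0 -15 0 0 255; 0 -40 0 0 255; 0 -40 0 0 255; 0 -40 0 0 255; 40 0 40 0 255; 40 0 40 0 255; 40 0 40 0 255; 40 0 30 0 255; 0 0 0 0 255; 0 0 0 0 255"}}

```text
time: 23.5
position: [0.4575, 0.0129, 0.1968]
tool_rot: [-1.184, -1.247, 1.248]
ft_force: [0.4, 0.4, -0.5]
grip_width: 0.008
```

Run:
```python
from h import *
d=snap('side','side14');snap('top','top14')
s=cv2.imread('pics/side14.png');t=cv2.imread('pics/top14.png')
a=cv2.resize(s[155:260,275:415],(800,600),interpolation=cv2.INTER_CUBIC)
b=cv2.resize(t[145:220,270:370],(800,600),interpolation=cv2.INTER_CUBIC)
cv2.imwrite('pics/c18.png',a)
cv2.imwrite('pics/c19.png',np.vstack([cv2.resize(b,(400,300)),cv2.resize(s,(400,300))]))
print(ctrl.get_state()['position'],ctrl.get_state()['ft_force'],ctrl.get_state()['time'])
```

```text
[0.45796821 0.01225978 0.19662304] [ 0.84811287 -0.0775477   0.19506771] 23.6
```

View pics/c18.png

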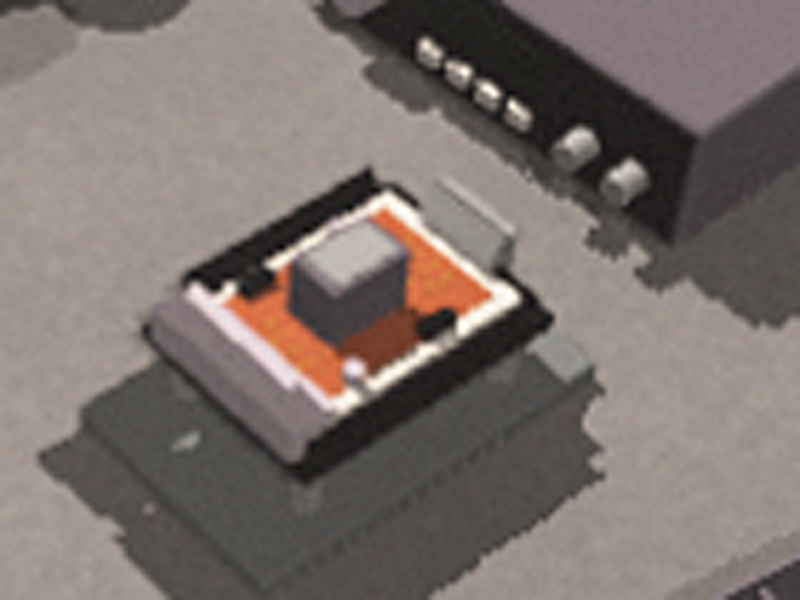

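View pics/c19.png

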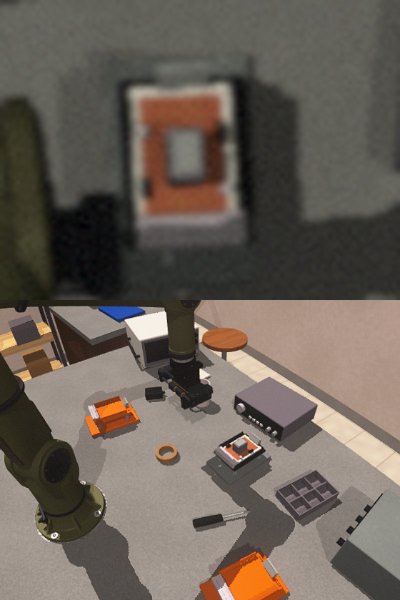

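The board lies flat in the tray, its near end under the lip and the catch nose over its far edge (455,235). Nothing is touching it and the bystanders are in place.

```bash
python3 -c "
from bench import workorder
print(workorder.close_job())"
```

```text
the job is handed in; nothing more can be done
None
```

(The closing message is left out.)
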